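# Lock the slicer's disc with its pin and take off the hub nut, whichever way it unscrews

### The arm

A 7-joint arm with a two-finger parallel gripper is mounted at the origin on a cart in front of the work surface, level with it; the furniture and walls round the work are solid. World frame = base frame: x ahead of the robot, y to its left, z up, the work surface at z = 0. Lengths are in m, angles in rad, forces in N, time in s.
With the tool pointing down it reaches from about 0.425 to 0.925 m from the base axis. Payload 6.8 kg.
Tool frame: the origin (TCP) lies at the very end of the fingers, on their centre line; the grasp point (between the pads) lies 19 mm behind it; z points along the fingers, y is the line along which they close (so a half turn about z gives the same grasp; the last joint's range is limited). The gripper opens to 85 mm and grips with 20 to 120 N. Pads are 22 mm wide; open, the fingers measure 114 mm over their backs; the gripper's body (76 mm by 85 mm) begins 54 mm behind the grasp point. The pads swing forward as they close: fully open they stand 13 mm farther back than shut.
Start: joints at [1.096, 0.477, 0.022, 1.555, -0.011, 1.109, -0.083], TCP at [0.242, -0.63, 0.231] pointing down, gripper open.
Joint ranges: [-2.96, 2.96], [-0.34, 2.1], [-1.41, 1.46], [0.24, 2.44], [-1.37, 4.51], [0.17, 1.92], [-2.96, 2.96]. Speed limits (rad/s): [2.39, 2.39, 3.14, 3.14, 3.14, 3.14, 3.14].

### API

Orientations are given as a unit quaternion [w, x, y, z].
In Python, from station import monitor, eyes, bot gives the robot as it stands.
- The arm moves only by the shell command python3 -m creep 'ROWS' [FORCE]. ROWS is a JSON list that holds a single list of rows (three levels of brackets), with 1 to 20 rows, each of 5 numbers: dx, dy, dz in shares of the most that a row can go, 1 being 50 mm, then a turn about the tool's z in a scale on which 1.0 is 2 pi rad, then the opening from 0.0 (shut) to 1.0 (fully open); each row shifts and turns the commanded pose from where the row before left it, along the tool's axes as they then stand; what a row does not reach is not made up. A row lasts 1/10 s, in which the tool goes at most 0.05 m and 0.15 rad, less where a joint would pass 70% of its speed; a pose out of reach is approached as far as the arm can. The fingers move at their own pace and stop on an object; FORCE is the grip in N (left out, the last holds). Time passes only in rows, so rows that do not move let the fingers close. It prints the time, the measured TCP pose, the force, the opening and the grip force at its end. Shift and turn numbers lie between -1 and 1, and a call with a number outside is refused. Input that does not fit is refused with a message, and nothing moves.
- monitor.get_obs(): the state, without advancing time (a new reading comes with each control period).
- eyes.read_camera(name): name is "scene" or "top" or "wrist"; returns the picture (420x560x3 uint8, blue, green, red); there is no depth.
- eyes.camera_info(name): a dict with "vertical_fov" (degrees; the focal length in pixels is half the picture's height over the tangent of half this angle, whatever the lens; pixels are square), "cx", "cy" (the principal point, pixels), "view" (4x4, takes a point from world to camera coordinates); the wrist camera has in their place "hand_eye" (4x4, takes a point from camera to tool coordinates, whose origin is the TCP and whose axes are the flange's). Camera axes: x right, y up, looking along -z (the intrinsics and any distortion apply to the point x, -y, -z); pixel columns grow to the right and rows downward; lengths in m; the calibration is good to about 2 mm. A picture is of the moment at which its call begins: read the wrist's pose just before it. camera_info takes no time and is no camera call.
- bot.hand_in(): hands the job in; it is judged then, once.
The state is a dict: "t": time; "q": joint angles; "joint_vel": joint speeds; "joint_torque": joint torques, N m; "eef_pos": TCP position; "tool_rot": TCP orientation; "contact_force": force on the tool from outside, world axes, zero at the start; "torque": the same for the moment, N m; "gripper_width": opening from 0.0 (shut) to 1.0 (fully open); "grasp_force": force on a finger pad.
Only numpy, scipy, OpenCV 4.12 (cv2) and the standard library are available. Lean on these libraries where they do the work, as an engineer would, in place of code of your own. Each camera call takes 0.05 s, during which the arm holds its last target. There are 200 camera calls.

### The job

The slicing disc has to come off for washing, so get its hub nut undone: take the red-headed lock pin from its parking socket and push it fully down through the disc's eyelet into the socket below, so that the disc cannot spin along, and let go of it. Then unscrew the black hub nut: nobody remembers whether its thread is right- or left-handed, so try it a little one way, and if it comes up hard do not force it but turn it the other way until it is free. Lift the nut straight off, leaving the pin in place and the other things undisturbed, and finish still holding it in the gripper, upright and still, some 7 cm above its seat over the middle of the disc.

Things in the scene. Friction and masses are not known exactly. Their poses are not given: they have to be found in the camera images.
- slicer: Cream vegetable slicer, a low motor base 200 x 320 mm and 58 mm high, fixed to the worktop, bowl and hood taken off. Origin: centre of its underside; z up, its front (grey panel with a knob) looks along its own -x, its own +y points to the end with the disc. All offsets below are in this frame.
- hub (a point): Middle of the disc's upper face, 85 mm above the worktop: the nut's seat. The stud here, radius 18.5 mm, rises 27 mm. Its thread: the tightening way the nut comes up hard within 12 degrees, the pin's play included; the loosening way it turns easily, climbs 2 mm in the first 45 degrees, and can be lifted off from 60 to 120 degrees of turn, not before.
- slicing_disc (a joint): Turn of the steel slicing disc (radius 83 mm, 3 mm thick) with stud and eyelet on its axle, rad, 0 = eyelet exactly over the lock socket (so it starts); anticlockwise from above positive. It spins freely, so unless the pin is in, the nut only takes the disc along.
- eyelet (a point): Centre of the upper face of the steel eyelet on the disc's rim, 94 mm from the axle towards the slicer's -y; ring of outer diameter 23 mm and 7 mm high with a vertical through hole of diameter 11 mm; its top is 3 mm above the disc.
- lock_socket (a point): Centre of the mouth of the steel lock socket that stands on the base right under the eyelet (5 mm below it): hole of diameter 11 mm, 18 mm deep.
- park_socket (a point): Centre of the mouth of the grey parking socket (outer diameter 28 mm, its top 88 mm above the worktop) at the slicer's end away from the disc, in which the pin stands at the start: hole of diameter 11 mm, 30 mm deep.
- lock_pin: Lock pin, 40 g, upright. Origin: tip of the shank, z up along the pin. Steel shank of diameter 8 mm, 27 mm long, lowest 5 mm tapered; above it a red grip of diameter 16 mm (17 at its shoulder), 27 to 62 mm above the tip. Fully home in the lock the shoulder sits on the eyelet, the tip 15 mm below the lock socket's mouth.
- hub_nut: Black ribbed hub nut, a round cap open below, about 70 g, 38 mm high, diameter 47 mm (51 mm at a rim round its lowest 4 mm). Origin: centre of its underside, z up. Its thread (see hub) differs in hand from start to start and cannot be seen. Against the stop it resists with over 0.5 N m from 12 degrees on; the loosening way takes under 0.2 N m.
- lemon: Lemon, 71 x 53 x 51 mm, lies on a wooden board on the right; bystander. Origin: underside.
- salt_shaker: Glass salt shaker, 44 mm wide, 90 mm high; bystander, to the right of the slicer. Origin: underside.
- coffee_mug: White dotted mug, 82 x 117 mm with its handle, 91 mm high; bystander, to the left of the slicer. Origin: underside.

How it is judged:
On the way, in this order (a step that is already met when the one before it is completed fails the run):
1. the lock pin stands fully home through the eyelet in the lock socket, let go, the nut still screwed on (z of lock_pin in the frame of lock_socket below -0.011 m and horizontal distance between lock_pin and lock_socket below 0.004 m and angle between lock_pin's own z axis and vertical below 0.15 rad and contact force between lock_pin and the fingers below 0.1 N and z of hub_nut in the frame of hub below 0.006 m), for 0.2 s.
2. with the pin home, the nut is lifted clear of the stud (z of lock_pin in the frame of lock_socket below -0.011 m and horizontal distance between lock_pin and lock_socket below 0.004 m and angle between lock_pin's own z axis and vertical below 0.15 rad and z of hub_nut in the frame of hub above 0.032 m), for 0.2 s.
At the end, for the whole second after the job is handed in: The pin stands fully home in the lock (tip 11 mm or more below the socket mouth, within 4 mm of its axis, upright), released; the nut is held by the fingers 50 to 150 mm above its seat, within 60 mm sideways of the axle, upright within 0.2 rad, clear of the slicer and still (20 mm/s) (z of lock_pin in the frame of lock_socket below -0.011 m and horizontal distance between lock_pin and lock_socket below 0.004 m and angle between lock_pin's own z axis and vertical below 0.15 rad and contact force between lock_pin and the fingers below 0.1 N and z of hub_nut in the frame of hub between 0.05 and 0.15 m and horizontal distance between hub_nut and hub below 0.06 m and angle between hub_nut's own z axis and vertical below 0.2 rad and contact force between hub_nut and the fingers above 1 N and contact force between hub_nut and slicer below 0.1 N and linear speed of hub_nut below 0.02 m/s); the arm keeps its last pose, push and grip.
It fails at once if the nut is wrenched against its thread (over 150 N between nut and slicer) (contact force between hub_nut and slicer above 150 N).
It fails at once if the lemon is pushed away (over 40 mm) (distance of lemon from where it was at the start of the episode above 0.04 m).
It fails at once if the salt shaker is pushed away (over 30 mm) or tipped (distance of salt_shaker from where it was at the start of the episode above 0.03 m or angle between salt_shaker's own z axis and vertical above 0.3 rad).
It fails at once if the mug is pushed away (over 30 mm) or tipped (distance of coffee_mug from where it was at the start of the episode above 0.03 m or angle between coffee_mug's own z axis and vertical above 0.3 rad).
It also fails if it takes over 51 s, if anything falls off the work surface, if the arm or the gripper's body presses on something with over 40 N, if the wrist force passes 120 N, or if a joint passes its speed limit or range.

## Working session

There is one attempt and no reset: what is moved stays moved. The work goes in short steps, Python scripts to look and compute and a shell command to move; the robot and the scene stay as the last step left them, time stands still between calls to the robot, and variables do not carry over. Pictures are saved under pics/ and viewed, at most 13 in all, crops included, and the job is handed in when it is done.

```bash
ls; mkdir -p pics
python3 - <<'E'
from station import monitor, eyes, bot
import cv2,numpy as np
o=monitor.get_obs();print({k:np.round(v,3).tolist() for k,v in o.items()})
ims=[]
for n in("scene","top"):
    im=eyes.read_camera(n);cv2.imwrite(f"pics/{n}0.png",im);print(n,eyes.camera_info(n))
im=eyes.read_camera("wrist");cv2.imwrite("pics/wrist0.png",im);print(eyes.camera_info("wrist"))
E
```

```text
pics
{'t': 0.0, 'q': [1.096, 0.478, 0.022, 1.556, -0.011, 1.109, -0.083], 'joint_vel': [-0.0, 0.002, -0.0, -0.0, -0.002, 0.0, 0.001], 'joint_torque': [-0.001, -59.645, 1.607, -28.12, 0.012, 0.009, 0.0], 'eef_pos': [0.242, -0.63, 0.23], 'tool_rot': [-0.001, 0.983, 0.182, -0.0], 'contact_force': [0.609, 0.024, -0.227], 'torque': [0.023, -0.079, -0.002], 'grasp_force': 0.0, 'gripper_width': 0.999}
scene {'vertical_fov': 42.947407006511206, 'cx': 277.5317101500853, 'cy': 202.09647339451428, 'view': array([[-0.77745452, -0.62866678,  0.01850799,  0.32060815],
       [ 0.29829957, -0.34267234,  0.89083839, -0.24639024],
       [-0.55369833,  0.69810725,  0.45394319, -1.18523066],
       [ 0.        ,  0.        ,  0.        ,  1.        ]])}
top {'vertical_fov': 57.299547392865705, 'cx': 277.16923512146184, 'cy': 208.26766452272085, 'view': array([[-1.60135243e-02, -9.99868792e-01, -2.44249769e-03,
        -5.91200176e-02],
       [ 9.90017344e-01, -1.61977705e-02,  1.40011749e-01,
        -5.26972869e-01],
       [-1.40032942e-01, -1.76033521e-04,  9.90146830e-01,
        -1.26650635e+00],
       [ 0.00000000e+00,  0.00000000e+00,  0.00000000e+00,
         1.00000000e+00]])}
{'vertical_fov': 62.53116444540286, 'cx': 271.0903832151725, 'cy': 210.84338874011647, 'hand_eye': array([[ 8.09992439e-04,  9.49118647e-01,  3.14917668e-01,
         8.18176843e-02],
       [ 9.99999264e-01, -4.84351254e-04, -1.11230671e-03,
        -1.00668310e-03],
       [-9.03180271e-04,  3.14918337e-01, -9.49118341e-01,
        -1.42373186e-01],
       [ 0.00000000e+00,  0.00000000e+00,  0.00000000e+00,
         1.00000000e+00]])}
```

View pics/top0.png

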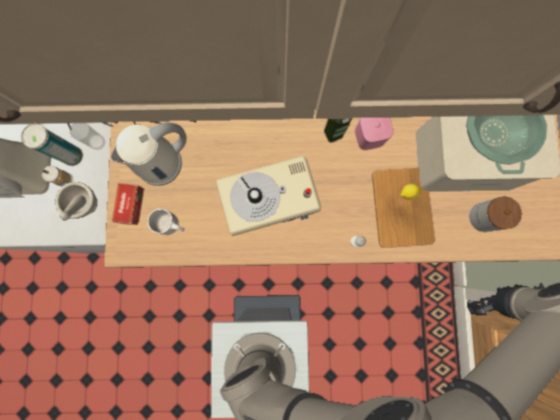

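View pics/scene0.png

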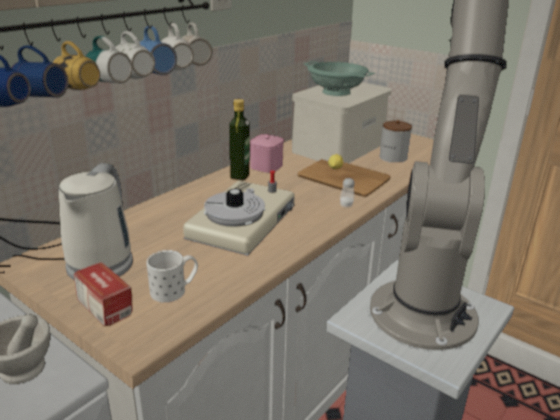

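The top view shows the nut at about (255,195), the eyelet at (282,189) and the red pin at (307,192). In the scene view the nut is at (235,198) and the pin at (272,177). I'll measure these with masks.

```bash
cat > h.py <<'E'
import numpy as np,cv2
from station import monitor,eyes,bot
from scipy.spatial.transform import Rotation as R
def cam(n,obs=None):
    c=eyes.camera_info(n)
    if n=="wrist":
        q=obs["tool_rot"];T=np.eye(4);T[:3,:3]=R.from_quat([q[1],q[2],q[3],q[0]]).as_matrix();T[:3,3]=obs["eef_pos"]
        P=T@c["hand_eye"]
    else:P=np.linalg.inv(c["view"])
    return P,210/np.tan(np.radians(c["vertical_fov"]/2)),c["cx"],c["cy"]
def ray(C,u,v):
    P,f,cx,cy=C
    d=P[:3,:3]@np.array([(u-cx)/f,-(v-cy)/f,-1]);return P[:3,3],d
def onz(C,u,v,z):
    p,d=ray(C,u,v);return p+d*(z-p[2])/d[2]
def proj(C,X):
    P,f,cx,cy=C;x=np.linalg.inv(P)@np.append(X,1)
    return cx+f*x[0]/-x[2],cy-f*x[1]/-x[2]
def tri(a,b):
    A=np.zeros((3,3));y=np.zeros(3);L=[]
    for p,d in(a,b):
        d=d/np.linalg.norm(d);M=np.eye(3)-np.outer(d,d);A+=M;y+=M@p;L.append((p,M))
    x=np.linalg.solve(A,y);return x,[np.linalg.norm(M@(x-p)) for p,M in L]
def blobs(m,roi,mn=8):
    x0,y0,x1,y1=roi;z=np.zeros_like(m);z[y0:y1,x0:x1]=m[y0:y1,x0:x1]
    n,l,s,c=cv2.connectedComponentsWithStats(z.astype(np.uint8))
    return [(s[i].tolist(),c[i].round(2).tolist()) for i in range(1,n) if s[i,4]>=mn]
def red(im):
    h=cv2.cvtColor(im,cv2.COLOR_BGR2HSV).astype(int);return ((h[...,0]<8)|(h[...,0]>172))&(h[...,1]>150)&(h[...,2]>60)
def black(im): return im.max(2)<50
E
python3 - <<'E'
from h import *
for n,r1,r2 in(("top",(290,175,325,210),(235,175,275,215)),("scene",(255,160,285,200),(215,180,255,215))):
    im=cv2.imread(f"pics/{n}0.png");C=cam(n)
    for nm,m,r in(("pin",red(im),r1),("nut",black(im),r2)):
        for s,c in blobs(m,r):
            print(n,nm,s,c,[onz(C,*c,z).round(4).tolist() for z in(.105,.123)])
im=cv2.imread("pics/top0.png")[145:245,200:340];im=cv2.resize(im,None,fx=5,fy=5,interpolation=2)
im2=cv2.imread("pics/scene0.png")[160:250,180:305];im2=cv2.resize(im2,None,fx=4,fy=4,interpolation=2)
cv2.imwrite("pics/ct.png",im);cv2.imwrite("pics/cs.png",im2)
E
```

```text
top pin [306, 189, 5, 5, 18] [307.72, 190.83] [[0.5716, -0.1673, 0.105], [0.5683, -0.1658, 0.123]]
top nut [249, 193, 12, 9, 33] [255.76, 198.79] [[0.5483, 0.0009, 0.105], [0.5453, -0.0001, 0.123]]
scene pin [270, 171, 4, 11, 34] [271.94, 175.88] [[0.5748, -0.1715, 0.105], [0.5495, -0.1404, 0.123]]
scene nut [227, 191, 16, 16, 192] [234.54, 199.34] [[0.5526, 0.0134, 0.105], [0.528, 0.0393, 0.123]]
```

View pics/ct.png

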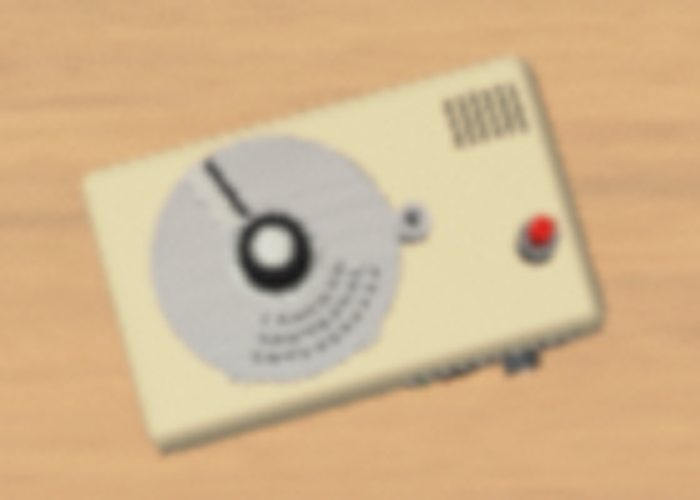

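The crop shows the nut cap (light top) at about (254.2,194.6), the eyelet hole at (282.6,188.5) and the pin top at (308.6,190.6) in full-picture pixels.

Run:
```python
from h import *
C=cam("top")
h=onz(C,254.2,194.6,.123);e=onz(C,282.6,188.6,.088);p=onz(C,308.6,190.6,.123)
print(h,e,p,np.linalg.norm((e-h)[:2]),np.linalg.norm((p-h)[:2]))
for a in(e,p): print(np.degrees(np.arctan2(*(h-a)[1::-1])))
# slicer yaw from cream box outline
im=cv2.imread("pics/top0.png");hs=cv2.cvtColor(im,cv2.COLOR_BGR2HSV).astype(int);print(hs[180,300],hs[240,300])
Cs=cam("scene")
print(tri(ray(C,308.2,190.8),ray(Cs,271.9,175)))
```

```text
[0.55889432 0.00471302 0.123     ] [ 0.58360385 -0.08650958  0.088     ] [ 0.56897707 -0.16867218  0.123     ] 0.09450992099083953 0.17367812625311307
105.1560670555267
93.32813572567039
[ 23  60 226] [ 15 106 218]
(array([ 0.57133995, -0.16806988,  0.1099225 ]), [np.float64(0.0006692900870421058), np.float64(0.0006692900870422583)])
```

Units first: shifts go in shares of 50 mm and turns go in shares of 2 pi rad. So 0.0247 m is 0.494, -0.02 m is -0.4.

```bash
python3 -m creep '[[[0.494,-0.4,-0.04,0,1],[0.494,-0.4,-0.04,0,1],[0.494,-0.4,-0.04,0,1],[0.494,-0.4,-0.04,0,1],[0.494,-0.4,-0.04,0,1],[0.494,-0.4,-0.04,0,1],[0.494,-0.4,-0.04,0,1],[0.494,-0.4,-0.04,0,1],[0.494,-0.4,-0.04,0,1],[0.494,-0.4,-0.04,0,1],[0.494,-0.4,-0.04,0,1],[0.494,-0.4,-0.04,0,1],[0.494,-0.4,-0.04,0,1],[0.494,-0.4,-0.04,0,1],[0.494,-0.4,-0.04,0,1],[0.494,-0.4,-0.04,0,1],[0.494,-0.4,-0.04,0,1],[0.494,-0.4,-0.04,0,1],[0.494,-0.4,-0.04,0,1],[0.494,-0.4,-0.04,0,1]]]'
```

```text
t: 2.15
eef_pos: [0.5601, -0.0785, 0.2712]
tool_rot: [0.0, 0.983, 0.182, -0.0]
contact_force: [0.2, -0.1, -0.4]
gripper_width: 0.998
grasp_force: 0.0
```

Scaled: -0.1467 rad / 6.2832 = -0.0233.

```bash
python3 -m creep '[[[0,0,0,-0.0233,1],[0,0,0,-0.0233,1],[0,0,0,-0.0233,1],[0,0,0,-0.0233,1],[0,0,0,-0.0233,1],[0,0,0,-0.0233,1],[0,0,0,-0.0233,1],[0,0,0,-0.0233,1],[0,0,0,-0.0233,1],[0,0,0,-0.0233,1],[0,0,0,0,1],[0,0,0,0,1]]]'
python3 - <<'E'
from h import *
import json
o=monitor.get_obs();im=eyes.read_camera("wrist");cv2.imwrite("pics/w1.png",im)
json.dump({k:np.asarray(v).tolist() for k,v in o.items()},open("w1.json","w"));print(o["q"],o["tool_rot"],o["eef_pos"])
C=cam("wrist",o);print([proj(C,x) for x in([.559,.0047,.123],[.5836,-.0865,.088],[.569,-.1687,.123])])
E
```

```text
t: 3.35
eef_pos: [0.5596, -0.0797, 0.2711]
tool_rot: [-0.0, 0.61, 0.792, -0.0]
contact_force: [-0.2, 0.6, -0.0]
gripper_width: 1.002
grasp_force: 0.0
[ 0.45913768  0.30745116 -0.52824321  1.74708649  0.16907946  1.13282058
  0.13800381] [-2.08108878e-04  6.09953634e-01  7.92437073e-01 -8.46763799e-05] [ 0.55958842 -0.07971703  0.27108633]
[(np.float64(296.5469017563656), np.float64(96.17095901348056)), (np.float64(292.21024271146416), np.float64(197.77105915469457)), (np.float64(255.80849288203518), np.float64(284.41380923328154))]
```

View pics/w1.png

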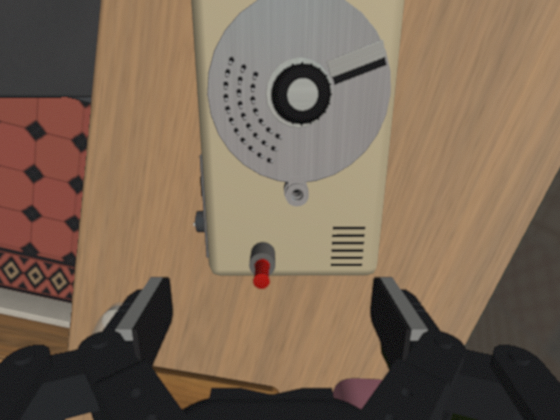

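The wrist view shows the nut at (302,94), the eyelet hole at (297,193), the pin head top at (261.5,281) and the park socket at (262,252). I'll fit these precisely.

Run:
```python
from h import *
import json
o=json.load(open("w1.json"));C=cam("wrist",o);im=cv2.imread("pics/w1.png");g=cv2.cvtColor(im,6)
q=o["tool_rot"];Rt=R.from_quat([q[1],q[2],q[3],q[0]]).as_matrix()
def show(n,u,v,z):
    X=onz(C,u,v,z);print(n,(u,v),X.round(4),"tool",(Rt.T@(X-o["eef_pos"])).round(4))
    return X
b=[x for x in blobs((g<60),(255,45,350,140),200)];print(b)
for s,c in b:h=show("nut",*c,.123)
print(blobs(red(im),(240,245,285,300)))
z=g.copy();m=np.zeros_like(g);cr=im[175:212,275:318];
for s,c in blobs(g<95,(285,180,310,205),4):print(s,c);show("eye",*c,.088)
p=show("pintop",261.5,281,.123)
cv2.imwrite("pics/c1.png",cv2.resize(im[170:300,230:330],None,fx=4.5,fy=4.5,interpolation=2))
```

```text
[([272, 64, 59, 60, 1860], [300.0, 93.37])]
nut (300.0, 93.37) [0.5611 0.0074 0.123 ] tool [0.0838 0.0238 0.1481]
[([253, 259, 17, 30, 396], [261.47, 274.11])]
[285, 182, 3, 4, 9] [285.78, 183.11]
eye (285.78, 183.11) [ 0.5735 -0.0739  0.088 ] tool [0.002  0.015  0.1831]
[293, 189, 10, 10, 53] [297.79, 192.7]
eye (297.79, 192.7) [ 0.5874 -0.0802  0.088 ] tool [-0.0076  0.0269  0.1831]
pintop (261.5, 281) [ 0.5733 -0.1637  0.123 ] tool [-0.0848 -0.0082  0.1481]
```

View pics/c1.png

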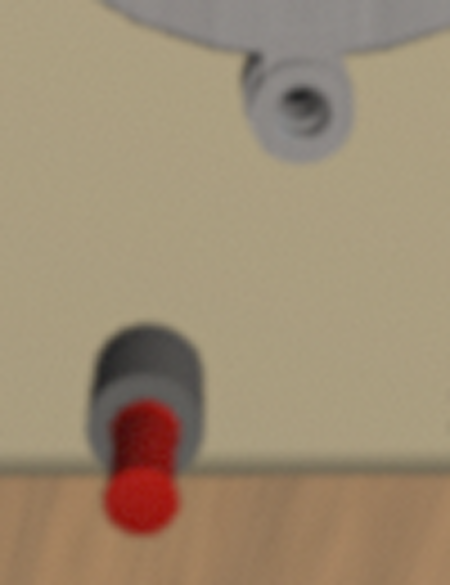

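The crop shows the pin head centre at full-picture (261.6,281.1) and the eyelet ring centre at (297.1,194.2). Next I move over the pin and look again.

Scaled: -0.017 m is -0.34, 0.016 m is 0.32.

```bash
python3 -m creep '[[[-0.34,-0.032,0.32,0,1],[-0.34,-0.032,0.32,0,1],[-0.34,-0.032,0.32,0,1],[-0.34,-0.032,0.32,0,1],[-0.34,-0.032,0.32,0,1],[0,0,0,0,1],[0,0,0,0,1],[0,0,0,0,1]]]'
cat > look.py <<'E'
import sys
from h import *
n=sys.argv[1];o=monitor.get_obs();im=eyes.read_camera("wrist");cv2.imwrite(f"pics/{n}.png",im)
C=cam("wrist",o);q=o["tool_rot"];Rt=R.from_quat([q[1],q[2],q[3],q[0]]).as_matrix()
def T(X):return (Rt.T@(X-o["eef_pos"])).round(4)
for s,c in blobs(red(im),(150,100,400,400),80):
    ys,xs=np.where(red(im));print("red",s,c)
    # head disc = lowest-in-picture end: centre half a width above the bottom
    w=s[2];u,v=s[0]+w/2-.5,s[1]+s[3]-w/2-.5
    X=onz(C,u,v,.123);print("pintop",u,v,X.round(4),T(X))
g=cv2.medianBlur(cv2.cvtColor(im,6),3)
c=cv2.HoughCircles(g,3,1.5,20,param1=150,param2=.8,minRadius=10,maxRadius=45)
if c is not None:
    for u,v,r in c[0][:8]: print("circ",u,v,r,T(onz(C,u,v,.088)),T(onz(C,u,v,.123)))
print(o["eef_pos"],o["q"][6])
E
python3 look.py w2
```

```text
t: 4.2
eef_pos: [0.5748, -0.1626, 0.1921]
tool_rot: [0.0, 0.608, 0.794, 0.001]
contact_force: [-0.4, -0.5, -0.9]
gripper_width: 1.0
grasp_force: 0.0
red [255, 204, 23, 37, 697] [266.29, 222.54]
pintop 266.0 229.0 [ 0.5728 -0.1641  0.123 ] [-0.0009 -0.0024  0.0691]
circ 257.25 42.75 25.599998 [ 0.1145 -0.0082  0.1041] [ 0.1099 -0.0069  0.0691]
circ 156.75 329.25 44.050003 [-0.1057 -0.0959  0.1039] [-0.079  -0.0821  0.0689]
circ 197.25 362.25 40.6 [-0.1402 -0.0639  0.1039] [-0.1086 -0.0547  0.069 ]
circ 50.25 309.75 44.050003 [-0.0865 -0.1821  0.1038] [-0.0626 -0.1561  0.0688]
circ 249.75 6.75 44.050003 [ 0.135  -0.0126  0.1041] [ 0.1275 -0.0107  0.0691]
circ 341.25 360.75 44.050003 [-0.1386  0.0626  0.1041] [-0.1073  0.0538  0.0691]
circ 239.25 26.25 25.599998 [ 0.124  -0.0195  0.104 ] [ 0.1181 -0.0166  0.069 ]
circ 110.25 374.25 44.050003 [-0.1533 -0.1422  0.1038] [-0.1199 -0.1218  0.0689]
[ 0.57480506 -0.16259045  0.19205611] 0.2390983524493616
```

View pics/w2.png

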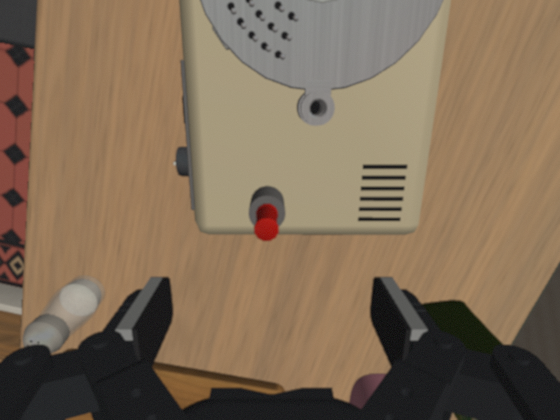

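The eyelet hole is at (317,106), the pin head at (266,229) and the fingers are centred at u≈272. The dark bottle is at lower right, so I check how close it is.

```bash
python3 - <<'E'
from h import *
C=cam("scene");print(onz(C,240,178,0),onz(C,346,204,0)); C=cam("top");print(onz(C,338,132,0.1),onz(C,375,133,.1))
E
python3 -m creep '[[[-0.01,-0.024,0.2,0,0.6],[-0.01,-0.024,0.2,0,0.6],[0,0,0.2,0,0.6],[0,0,0,0,0.6],[0,0,0,0,0.6]]]'
python3 look.py w3 | grep -v circ
```

```text
[ 7.92560372e-01 -2.67636092e-01  1.11022302e-16] [ 0.4150662 -0.3405084  0.       ]
[ 0.76923962 -0.27352557  0.1       ] [ 0.76372791 -0.39599962  0.1       ]
t: 4.75
eef_pos: [0.5718, -0.1652, 0.1608]
tool_rot: [-0.0, 0.608, 0.794, -0.0]
contact_force: [-0.2, 0.2, 0.6]
gripper_width: 0.601
grasp_force: 0.0
red [258, 216, 28, 44, 969] [271.71, 237.94]
pintop 271.5 245.5 [ 0.5726 -0.1636  0.123 ] [0.0013 0.0011 0.0378]
[ 0.57184303 -0.16518072  0.16080273] 0.22509454307134333
```

Scaled: 0.012 m is 0.24, 0.011 m is 0.22.

```bash
python3 -m creep '[[[0.012,0.01,0.24,0,0.6],[0.012,0.01,0.24,0,0.6],[0,0,0.22,0,0.6],[0,0,0.22,0,0.6],[0,0,0.22,0,0.6],[0,0,0.22,0,0.6],[0,0,0,0,0.6],[0,0,0,0,0.6]]]'
python3 -m creep '[[[0,0,0,0,0.0],[0,0,0,0,0.0],[0,0,0,0,0.0],[0,0,0,0,0.0],[0,0,0,0,0.0],[0,0,0,0,0.0],[0,0,0,0,0.0],[0,0,0,0,0.0]]]' 40; python3 look.py w4 | grep -v circ
```

```text
t: 5.6
eef_pos: [0.5727, -0.1638, 0.0931]
tool_rot: [-0.0, 0.608, 0.794, -0.0]
contact_force: [-0.6, 0.5, 1.0]
gripper_width: 0.603
grasp_force: 0.0
t: 6.4
eef_pos: [0.5732, -0.164, 0.094]
tool_rot: [0.001, 0.608, 0.794, 0.0]
contact_force: [-1.3, -0.2, 5.2]
gripper_width: 0.17
grasp_force: 39.0
red [252, 263, 40, 74, 2436] [271.37, 300.84]
pintop 271.5 316.5 [ 0.5738 -0.1623  0.123 ] [ 0.0014  0.0011 -0.029 ]
[ 0.57317056 -0.16400396  0.09398295] 0.1776047939441806
```

Scaled: 0.012 m is 0.24, -0.01 m is -0.2.

```bash
python3 -m creep '[[[0,0,-0.1,0,0],[0,0,-0.2,0,0],[0,0,-0.2,0,0],[0,0,-0.2,0,0],[0,0,-0.2,0,0],[0.24,0.12,0,0,0],[0.24,0.12,0,0,0],[0.24,0.12,0,0,0],[0.2,0.12,0,0,0],[0,0,0,0,0],[0,0,0,0,0],[0,0,0,0,0],[0,0,0,0,0]]]'
python3 look.py w5 | grep -v circ
```

```text
t: 7.75
eef_pos: [0.5838, -0.1142, 0.1382]
tool_rot: [0.0, 0.609, 0.793, -0.0]
contact_force: [-1.4, 0.6, -0.1]
gripper_width: 0.177
grasp_force: 39.0
red [252, 263, 40, 74, 2421] [271.36, 300.92]
pintop 271.5 316.5 [ 0.5927 -0.1428  0.123 ] [-0.0299  0.0012  0.0152]
[ 0.58380047 -0.11416412  0.13818136] 0.11586107885235303
```

View pics/w5.png

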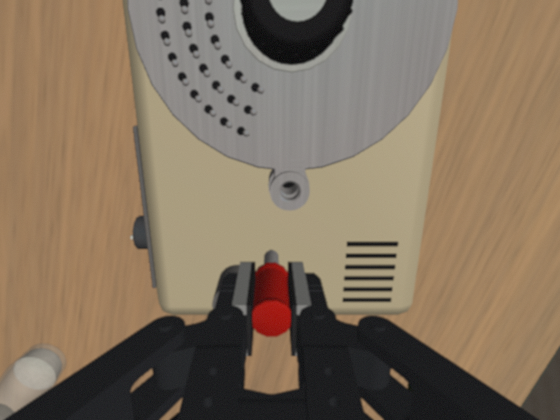

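The pin is held upright with its shank tip at about (271,252), and the eyelet hole is at (289.5,187). I'll get exact offsets.

```bash
cat > off.py <<'E'
import sys
from h import *
im=cv2.imread(f"pics/{sys.argv[1]}.png");u0,v0=int(sys.argv[2]),int(sys.argv[3])
o=monitor.get_obs();C=cam("wrist",o);q=o["tool_rot"];Rt=R.from_quat([q[1],q[2],q[3],q[0]]).as_matrix()
T=lambda X:(Rt.T@(X-o["eef_pos"])).round(4)
zt=o["eef_pos"][2]
tip=None
m=red(im);ys,xs=np.where(m[240:400,240:300]);w=40
print("head",T(onz(C,271.5,316.5,zt+.029)))
g=cv2.cvtColor(im,6)
for x in (T(onz(C,271,252,zt-.032)),):print("tip by eye",x)
for t in(60,75,90,105):
    for s,c in blobs(g<t,(u0-14,v0-14,u0+15,v0+15),15):print(t,s,c,T(onz(C,*c,.088)))
hs=cv2.cvtColor(im,cv2.COLOR_BGR2HSV)
k=(hs[...,1]<35)
z=np.zeros_like(g);z[v0-10:v0+40,u0-40:u0+40]=k[v0-10:v0+40,u0-40:u0+40]
cs=cv2.findContours(z*255,0,1)[0];c=max(cs,key=cv2.contourArea)[:,0]
c=c[c[:,1]>v0-8]
A=np.c_[2*c,np.ones(len(c))].astype(float);s=np.linalg.lstsq(A,(c.astype(float)**2).sum(1),rcond=None)[0]
print("ring",s[:2],np.sqrt(s[2]+s[0]**2+s[1]**2),T(onz(C,*s[:2],.088)),T(onz(C,u0,v0,.088)))
E
python3 off.py w5 290 188
python3 - <<'E'
import cv2
im=cv2.imread("pics/w5.png")[160:345,225:325];cv2.imwrite("pics/c5.png",cv2.resize(im,None,fx=3.2,fy=3.2,interpolation=2))
E
```

```text
head [ 0.0014  0.0011 -0.029 ]
tip by eye [-0.      0.0009  0.032 ]
60 [284, 182, 11, 6, 48] [288.94, 184.67] [0.0337 0.0111 0.0502]
75 [283, 182, 14, 11, 87] [290.22, 185.82] [0.033  0.0118 0.0502]
90 [283, 182, 17, 17, 143] [291.54, 187.63] [0.032  0.0126 0.0502]
105 [282, 181, 18, 19, 205] [291.44, 188.45] [0.0315 0.0126 0.0502]
ring [288.84809014 189.25694549] 19.929049034509777 [0.031  0.0111 0.0502] [0.0317 0.0117 0.0502]
```

View pics/c5.png

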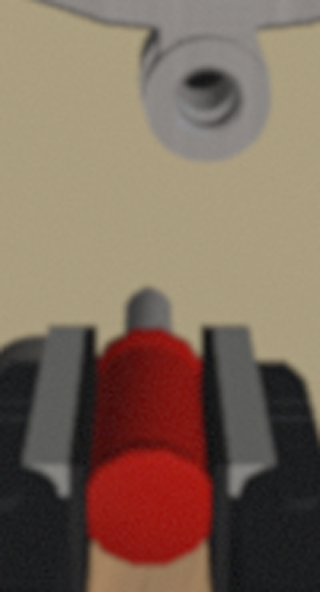

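Hole centre is at about (289.3,190) and the shank tip axis at (271.2,254). I'll move closer and lower so the parallax shrinks, then compare them directly.

Scaled: 0.006 m is 0.12, 0.005 m is 0.1.

```bash
python3 -m creep '[[[0.12,0.07,0.06,0,0],[0.12,0.07,0.06,0,0],[0.1,0.07,0.08,0,0],[0,0,0,0,0],[0,0,0,0,0],[0,0,0,0,0]]]'
python3 look.py w6 | grep -v circ;python3 - <<'E'
import cv2
im=cv2.imread("pics/w6.png")[180:345,225:325];cv2.imwrite("pics/c6.png",cv2.resize(im,None,fx=3.6,fy=3.6,interpolation=2))
E
```

```text
t: 8.4
eef_pos: [0.5897, -0.0944, 0.1283]
tool_rot: [0.0, 0.608, 0.794, -0.0]
contact_force: [-0.1, 0.4, -0.1]
gripper_width: 0.17
grasp_force: 39.0
red [252, 263, 40, 73, 2406] [271.37, 300.64]
pintop 271.5 315.5 [ 0.5966 -0.1157  0.123 ] [-0.0224  0.0011  0.0053]
[ 0.58970399 -0.09436617  0.12832716] 0.07453341156186574
```

View pics/c6.png

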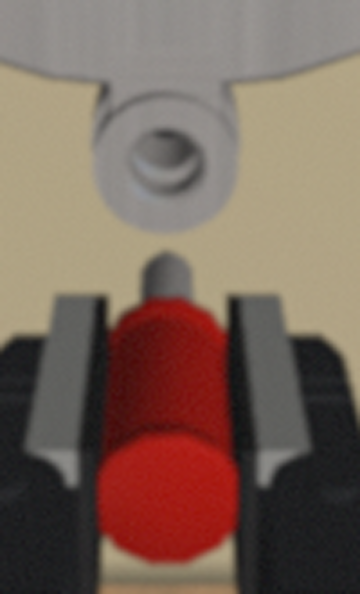

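Run:
```python
from h import *
o=monitor.get_obs();C=cam("wrist",o);q=o["tool_rot"];Rt=R.from_quat([q[1],q[2],q[3],q[0]]).as_matrix()
T=lambda X:(Rt.T@(X-o["eef_pos"])).round(4)
z=o["eef_pos"][2]
print(T(onz(C,270.8,224.3,.088)),T(onz(C,271.3,252.3,z-.032)),T(onz(C,271.3,252.3,z-.033)),T(onz(C,271.4,315.8,z+.029)),z)
```

```text
[0.0132 0.0007 0.0404] [-0.0002  0.001   0.032 ] [-0.0007  0.001   0.033 ] [ 0.0017  0.001  -0.029 ] 0.12836300809599807
```

Scaled: 0.0072 m is 0.144, 0.007 m is 0.14.

```bash
python3 -m creep '[[[0.14,-0.002,0,0,0],[0.144,-0.002,0,0,0],[0,0,0,0,0],[0,0,0.06,0,0],[0,0,0.06,0,0],[0,0,0.06,0,0],[0,0,0.06,0,0],[0,0,0.04,0,0],[0,0,0,0,0],[0,0,0,0,0]]]'
```

```text
t: 9.45
eef_pos: [0.5858, -0.0804, 0.1143]
tool_rot: [-0.0, 0.608, 0.794, 0.0]
contact_force: [0.5, -1.0, -0.6]
gripper_width: 0.171
grasp_force: 39.0
```

Scaled: 0.002 m is 0.04.

```bash
python3 -m creep '[[[0,0,0.04,0,0],[0,0,0.04,0,0],[0,0,0.04,0,0],[0,0,0.04,0,0],[0,0,0.04,0,0],[0,0,0,0,0],[0,0,0,0,0]]]'; python3 -c "
from station import *;print(monitor.get_obs()['torque'])"
```

```text
t: 10.15
eef_pos: [0.5857, -0.0806, 0.1041]
tool_rot: [-0.0, 0.608, 0.794, -0.0]
contact_force: [0.0, -1.0, -0.9]
gripper_width: 0.177
grasp_force: 38.9
[-0.27414645 -0.0592711  -0.00970111]
```

Scaled: 0.002 m is 0.04, 0.0015 m is 0.03.

```bash
python3 -m creep '[[[0,0,0.04,0,0],[0,0,0.04,0,0],[0,0,0.04,0,0],[0,0,0.04,0,0],[0,0,0.03,0,0],[0,0,0.03,0,0],[0,0,0,0,0],[0,0,0,0,0]]]'
```

```text
t: 10.95
eef_pos: [0.5865, -0.0804, 0.0939]
tool_rot: [0.001, 0.608, 0.794, 0.0]
contact_force: [0.4, -1.2, 4.2]
gripper_width: 0.172
grasp_force: 39.3
```

Scaled: -0.02 m is -0.4, -0.01 m is -0.2.

```bash
python3 -m creep '[[[0,0,0,0,0.5],[0,0,0,0,0.5],[0,0,0,0,0.5],[0,0,-0.2,0,0.5],[0,0,-0.4,0,0.6],[0,0,-0.4,0,0.8],[0,0,-0.4,0,1],[0,0,-0.4,0,1],[0,0,-0.2,0,1],[0,0,0,0,1],[0,0,0,0,1],[0,0,0,0,1]]]'
python3 look.py w7
```

```text
t: 12.15
eef_pos: [0.585, -0.0805, 0.1921]
tool_rot: [-0.001, 0.608, 0.794, -0.001]
contact_force: [-0.3, 0.4, -0.4]
gripper_width: 0.993
grasp_force: 0.0
red [262, 204, 23, 36, 657] [273.26, 221.96]
pintop 273.0 228.0 [ 0.587  -0.0801  0.123 ] [-0.0002  0.0021  0.0691]
circ 272.25 80.25 21.55 [0.0918 0.0016 0.1042] [0.0904 0.0015 0.0692]
circ 371.25 320.25 42.4 [-0.0965  0.0849  0.1039] [-0.0712  0.073   0.069 ]
circ 233.25 284.25 15.55 [-0.0626 -0.0297  0.1042] [-0.0421 -0.0253  0.0692]
circ 113.25 372.75 44.050003 [-0.1521 -0.1395  0.1043] [-0.1189 -0.1196  0.0693]
circ 189.75 89.25 44.050003 [ 0.0861 -0.0539  0.1043] [ 0.0855 -0.0461  0.0693]
circ 216.75 129.75 44.050003 [ 0.0595 -0.0371  0.1043] [ 0.0627 -0.0317  0.0693]
circ 336.75 279.75 20.05 [-0.0583  0.0537  0.104 ] [-0.0384  0.0462  0.069 ]
circ 35.25 389.25 44.050003 [-0.171  -0.2131  0.1044] [-0.1351 -0.1827  0.0694]
[ 0.58501579 -0.08048725  0.19214887] 0.09212239252778881
```

View pics/w7.png

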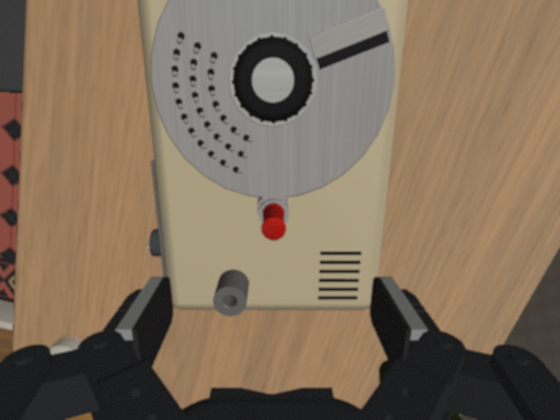

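The pin head is at (273,228), the same size and height as when parked, so it is home in the eyelet. The nut centre is at (272,80). Next I move above the nut.

Scaled: 0.0182 m is 0.364, 0.0002 m is 0.004.

```bash
python3 -m creep '[[[0.364,0.008,0,0,1],[0.364,0.008,0,0,1],[0.364,0.008,0,0,1],[0.364,0.008,0,0,1],[0.364,0.004,0,0,1],[0,0,0.2,0,1],[0,0,0.2,0,1],[0,0,0,0,1],[0,0,0,0,1],[0,0,0,0,1]]]'
python3 - <<'E'
from h import *
o=monitor.get_obs();im=eyes.read_camera("wrist");cv2.imwrite("pics/w8.png",im)
C=cam("wrist",o);q=o["tool_rot"];Rt=R.from_quat([q[1],q[2],q[3],q[0]]).as_matrix()
T=lambda X:(Rt.T@(X-o["eef_pos"])).round(4)
g=cv2.cvtColor(im,6);print(o["q"])
for s,c in blobs(g<60,(190,130,350,330),300):print(s,c,T(onz(C,*c,.123)))
h=cv2.HoughCircles(cv2.medianBlur(g,3),3,1.5,60,param1=150,param2=.7,minRadius=15,maxRadius=70)
for u,v,r in h[0][:6]:
    if 180<u<360 and 120<v<330:print(u,v,r,T(onz(C,u,v,.123)))
E
```

```text
t: 13.2
eef_pos: [0.5641, 0.0071, 0.1732]
tool_rot: [0.0, 0.609, 0.793, -0.0]
contact_force: [-0.7, 0.1, -0.1]
gripper_width: 1.001
grasp_force: 0.0
[ 0.28823768  0.4090212  -0.51940789  1.85391681  0.24661423  0.94247313
 -0.08015747]
[230, 184, 77, 85, 3852] [268.09, 222.69] [ 0.0105 -0.0009  0.0502]
267.75 228.75 40.199997 [ 0.0066 -0.0011  0.0502]
270.75 326.25 67.350006 [-0.0624  0.0007  0.0502]
233.25 164.25 62.550003 [ 0.0455 -0.0204  0.0502]
```

View pics/w8.png

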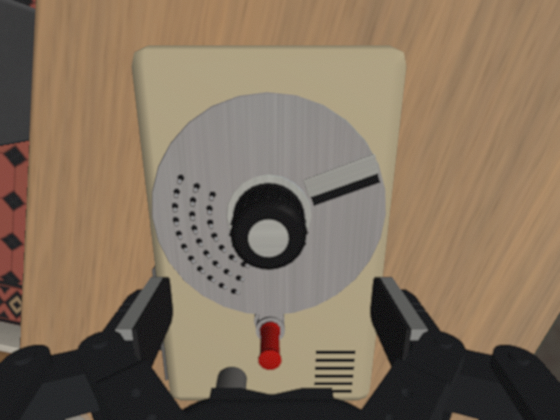

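The nut's light cap is centred at (268,238) and the pin stands home at (270,340). The fore-aft offset is uncertain by about 3 mm because of parallax, so I'll look with the tool turned a quarter, where that direction is the symmetric image axis.

Scaled: 0.1428 rad / 6.2832 = 0.0227.

```bash
python3 -m creep '[[[0,0,0,0.0227,1],[0,0,0,0.0227,1],[0,0,0,0.0227,1],[0,0,0,0.0227,1],[0,0,0,0.0227,1],[0,0,0,0.0227,1],[0,0,0,0.0227,1],[0,0,0,0.0227,1],[0,0,0,0.0227,1],[0,0,0,0.0227,1],[0,0,0,0.0227,1],[0,0,0,0,1],[0,0,0,0,1],[0,0,0,0,1]]]'
python3 - <<'E'
from h import *
o=monitor.get_obs();im=eyes.read_camera("wrist");cv2.imwrite("pics/w9.png",im)
C=cam("wrist",o);q=o["tool_rot"];Rt=R.from_quat([q[1],q[2],q[3],q[0]]).as_matrix()
T=lambda X:(Rt.T@(X-o["eef_pos"])).round(4)
g=cv2.cvtColor(im,6);print(o["q"],Rt.round(3).tolist())
for s,c in blobs(g<60,(200,150,345,330),300):print(s,c,T(onz(C,*c,.123)))
hs=cv2.cvtColor(im,40)
for s,c in blobs((hs[...,1]<60)&(g>120),(235,200,310,270),200):print("cap",s,c,T(onz(C,*c,.123)))
for s,c in blobs(red(im),(50,100,500,400),100):print("pin",s,c,T(onz(C,*c,.105)))
E
```

```text
t: 14.65
eef_pos: [0.564, 0.0079, 0.1734]
tool_rot: [-0.0, 0.991, 0.132, 0.0]
contact_force: [0.4, -0.3, 0.6]
gripper_width: 0.995
grasp_force: 0.0
[ 0.03285666  0.36806983 -0.19629431  1.87173695  0.08900248  0.90994638
 -1.51037605] [[0.965, 0.263, 0.0], [0.263, -0.965, 0.0], [0.0, 0.0, -1.0]]
[235, 186, 77, 88, 3884] [272.65, 225.5] [0.0086 0.0001 0.0504]
cap [254, 222, 39, 37, 1123] [272.78, 240.32] [-0.001   0.0002  0.0504]
pin [394, 211, 43, 40, 994] [415.26, 230.73] [-0.0019  0.0936  0.0684]
```

Cap at y=+0.0002, pin at y=0.0936: the scale agrees with 94 mm. With the known y bias, the nut is at about (0.562, 0.0085). I correct for that, turn back and descend.

Units first: shifts go in shares of 50 mm and turns go in shares of 2 pi rad. So 0.012 m is 0.24, 0.011 m is 0.22, -0.14 rad / 6.2832 = -0.0223.

```bash
python3 -m creep '[[[-0.04,-0.012,0,0,1],[0,0,0.06,-0.0223,1],[0,0,0.08,-0.0223,1],[0,0,0.08,-0.0223,1],[0,0,0.08,-0.0223,1],[0,0,0.08,-0.0223,1],[0,0,0.08,-0.0223,1],[0,0,0.08,-0.0223,1],[0,0,0.08,-0.0223,1],[0,0,0.08,-0.0223,1],[0,0,0.08,-0.0223,1],[0,0,0.24,0,1],[0,0,0.24,0,1],[0,0,0.24,0,1],[0,0,0.22,0,1],[0,0,0,0,1],[0,0,0,0,1],[0,0,0,0,1]]]'
python3 -c "
from station import *;print(monitor.get_obs()['q'][6])"
```

```text
t: 16.5
eef_pos: [0.5622, 0.0082, 0.0877]
tool_rot: [0.0, 0.674, 0.739, 0.0]
contact_force: [0.6, 0.4, -0.4]
gripper_width: 0.995
grasp_force: 0.0
-0.3093490432532896
```

```bash
python3 -m creep '[[[0,0,0,0,0.4],[0,0,0,0,0.4],[0,0,0,0,0.4],[0,0,0,0,0.4],[0,0,0,0,0.4],[0,0,0,0,0.4],[0,0,0,0,0.4]]]' 30
python3 -c "
from station import *;o=monitor.get_obs();print(o['torque'],o['contact_force'])"
```

```text
t: 17.2
eef_pos: [0.5621, 0.008, 0.0879]
tool_rot: [0.0, 0.674, 0.739, 0.0]
contact_force: [-1.6, -1.0, 4.9]
gripper_width: 0.549
grasp_force: 30.9
[-0.05997961  0.22475104 -0.02605639] [-1.60359428 -0.96201183  4.9237267 ]
```

Scaled: -0.0001 m is -0.002, -0.03 rad / 6.2832 = -0.0048.

```bash
for i in 1 2 3; do python3 -m creep '[[[0,0,-0.002,-0.0048,0.3],[0,0,-0.002,-0.0048,0.3],[0,0,0,0,0.3],[0,0,0,0,0.3]]]' 45 | grep -E "rot|force"; python3 -c "
from station import *;o=monitor.get_obs();print(o['torque'],o['q'][6],o['eef_pos'])"; done
```

```text
tool_rot: [0.0, 0.651, 0.759, 0.0]
contact_force: [-0.5, -0.2, 5.4]
grasp_force: 45.5
[-0.07275677  0.2007664   0.00509544] -0.2573876169746198 [0.56223348 0.00799965 0.087906  ]
tool_rot: [0.0, 0.628, 0.778, 0.0]
contact_force: [-0.7, 0.6, 5.9]
grasp_force: 45.4
[ 0.06578311  0.06384598 -0.0067734 ] -0.2053345574885694 [0.5621137  0.00814006 0.08791954]
tool_rot: [-0.0, 0.605, 0.797, 0.0]
contact_force: [0.1, 0.9, 3.8]
grasp_force: 45.4
[0.17723465 0.07918037 0.02756971] -0.15427956830090783 [0.56186431 0.00811462 0.08793856]
```

Scaled: -0.0001 m is -0.002, -0.02 rad / 6.2832 = -0.0032.

```bash
for i in 1 2; do python3 -m creep '[[[0,0,-0.002,-0.0032,0.3],[0,0,-0.002,-0.0032,0.3],[0,0,0,0,0.3],[0,0,0,0,0.3]]]' | grep -E "rot|force"; python3 -c "
from station import *;o=monitor.get_obs();print(o['torque'],o['q'][6],o['eef_pos'])"; done
```

```text
tool_rot: [-0.0, 0.589, 0.808, -0.0]
contact_force: [-0.8, 1.2, 4.0]
grasp_force: 45.5
[ 0.13303602  0.08510838 -0.05450558] -0.11988097112494366 [0.5617065  0.00794752 0.08802514]
tool_rot: [-0.0, 0.572, 0.82, -0.0]
contact_force: [0.2, 1.1, 2.5]
grasp_force: 45.7
[ 0.08116574  0.04242405 -0.00430656] -0.08534176698512759 [0.56165793 0.00786936 0.08818387]
```

Nearly 15° this way and no resistance, so this is the loosening direction. I continue to about 90°.

Scaled: -0.00025 m is -0.005, -0.09 rad / 6.2832 = -0.0143.

```bash
for i in 1 2; do python3 -m creep '[[[0,0,-0.005,-0.0143,0.3],[0,0,-0.005,-0.0143,0.3],[0,0,-0.005,-0.0143,0.3],[0,0,-0.005,-0.0143,0.3],[0,0,-0.005,-0.0143,0.3],[0,0,-0.005,-0.0143,0.3],[0,0,-0.005,-0.0143,0.3],[0,0,0,0,0.3],[0,0,0,0,0.3]]]' | grep -E "t:|rot|force|width"; python3 -c "
from station import *;o=monitor.get_obs();print(o['torque'],o['q'][6],o['eef_pos'])"; done; python3 look.py w10 | grep -v circ
```

```text
t: 20.1
tool_rot: [-0.0, 0.291, 0.957, -0.0]
contact_force: [0.1, 0.8, -0.1]
gripper_width: 0.544
grasp_force: 46.0
[-0.00810222  0.14397443 -0.05575652] 0.4556442861295999 [0.56145683 0.00769209 0.08976031]
t: 21.0
tool_rot: [-0.0, -0.019, 1.0, -0.0]
contact_force: [0.2, -0.3, -1.2]
gripper_width: 0.539
grasp_force: 46.1
[-0.03567114  0.06927468  0.07433786] 0.9996205250707415 [0.56148762 0.00772739 0.09147816]
[0.56148762 0.00772739 0.09147816] 0.9996205250707415
```

Scaled: -0.002 m is -0.04.

```bash
python3 -m creep '[[[0,0,-0.04,0,0.3],[0,0,-0.04,0,0.3],[0,0,-0.04,0,0.3],[0,0,0,0,0.3],[0,0,0,0,0.3]]]' 60 | grep -E "t:|pos|force|width"
```

```text
t: 21.55
eef_pos: [0.5617, 0.0081, 0.098]
tool_rot: [0.0, -0.021, 1.0, 0.0]
contact_force: [-1.7, 0.0, 0.1]
gripper_width: 0.54
grasp_force: 62.1
```

Free, with no upward resistance. I lift it to 7 cm above the seat, where the TCP should be at about 0.158.

Scaled: -0.006 m is -0.12, -0.005 m is -0.1.

```bash
python3 -m creep '[[[0,0,-0.06,0,0.3],[0,0,-0.06,0,0.3],[0,0,-0.08,0,0.3],[0,0,-0.1,0,0.3],[0,0,-0.1,0,0.3],[0,0,-0.1,0,0.3],[0,0,-0.1,0,0.3],[0,0,-0.12,0,0.3],[0,0,-0.12,0,0.3],[0,0,-0.12,0,0.3],[0,0,-0.12,0,0.3],[0,0,-0.12,0,0.3],[0,0,0,0,0.3],[0,0,0,0,0.3],[0,0,0,0,0.3],[0,0,0,0,0.3],[0,0,0,0,0.3],[0,0,0,0,0.3]]]' | grep -E "t:|pos|force|width"
python3 - <<'E'
from h import *
a=eyes.read_camera("wrist");b=eyes.read_camera("scene")
cv2.imwrite("pics/fin.png",np.hstack([cv2.resize(a,(400,300)),cv2.resize(b[140:275,140:320],(400,300))]))
E
```

```text
t: 23.35
eef_pos: [0.5617, 0.008, 0.1577]
tool_rot: [-0.0, -0.021, 1.0, 0.0]
contact_force: [0.3, -0.2, -1.2]
gripper_width: 0.538
grasp_force: 62.1
```

View pics/fin.png

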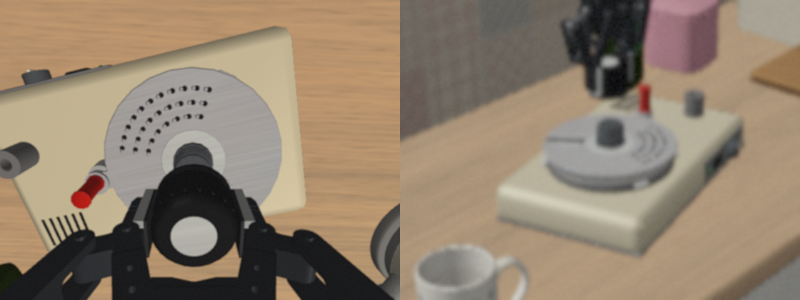

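The picture shows the nut held upright above the bare stud (wrist half, about (193,235)) and the red pin standing in the eyelet (about (88,190)). I'm handing in.

```bash
python3 -c "
from station import *;print(bot.hand_in())"
```

```text
the job is handed in; nothing more can be done
None
```

The job is handed in at about 23 s of the 51 s allowed: the pin is home in the lock and released, the nut came off anticlockwise (right-handed thread), and the gripper holds it upright about 7 cm above its seat; the judge's verdict was not shown.

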